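Hang a bottle holder on the slotted stand and lock it

ROBOT

A 7-joint arm with a two-finger parallel gripper is mounted at the origin on the work surface. World frame = base frame: x ahead of the robot, y to its left, z up, the work surface at z = 0. Lengths are in m, angles in rad, forces in N, time in s.
With the tool pointing down it reaches from about 0.425 to 0.95 m from the base axis. Payload 4.7 kg.
Tool frame: the origin (TCP) lies at the very end of the fingers, on their centre line; the grasp point (between the pads) lies 19 mm behind it; x points along the fingers, z is the direction in which the jaws open and shut, and the axes are right-handed (so a half turn about x gives the same grasp; the last joint's range is limited). The gripper opens to 85 mm and grips with 20 to 120 N. Pads are 22 mm wide; open, the fingers measure 114 mm over their backs; the gripper's body (76 mm by 85 mm) begins 54 mm behind the grasp point. The pads swing forward as they close: fully open they stand 13 mm farther back than shut.
Start: joints at [1.153, 0.469, -0.049, 1.532, 0.024, 1.141, -0.082], TCP at [0.256, -0.625, 0.231] pointing down, gripper open.
Joint ranges: [-2.59, 2.59], [-0.33, 1.99], [-1.39, 1.29], [0.1, 2.45], [-1.04, 4.18], [0.21, 1.99], [-2.66, 2.66]. Speed limits (rad/s): [2.57, 2.57, 3.14, 3.14, 3.14, 3.14, 3.14].

INTERFACE

Orientations are given as a rotation vector (axis times angle).
In Python, from plant import robot, imaging gives the robot as it stands. The module is installed in compiled form; this text tells all that it offers. Calls block until the motion is done:
- robot.move_ptp(position, orientation): joint-space move of the TCP to a pose.
- robot.servo_line(position, frame=None, speed=0.15): straight line of the TCP; frame=None keeps the orientation; speed is the mean speed in m/s.
- robot.goto_joints(angles): joint-space move.
- robot.move_gripper(opening, f_grip=None): finger opening in m; f_grip is the grip in N (None keeps the last); returns when the fingers have stopped.
- robot.wait(seconds).
- robot.solve_ik(position, orientation): joint angles nearest the present ones, or None.
- robot.observe(): the state.
- imaging.camera(name): name is "scene" or "top"; returns a dict with "img" (420x560x3 uint8, blue, green, red), "camera_matrix" (3x3 intrinsics, pixels), "T" (4x4, takes a point from camera to world coordinates). Camera axes: x right, y down, z forward; pixel columns grow to the right and rows downward; lengths in m; the calibration is good to about 2 mm. A picture is of the moment at which its call begins. There is no depth.
A pose or a line that the arm cannot do raises robot.Unreachable and nothing moves.
- robot.finish_job(): hands the job in, once; it reports no verdict.
The state is a dict: "t": time; "joints": joint angles; "joint_velocities": joint speeds; "joint_torque": joint torques, N m; "ee_pos": TCP position; "tool_rot": TCP orientation; "ft_force": force on the tool from outside, world axes, zero at the start; "ft_torque": the same for the moment, N m; "opening": finger opening in m.
Only numpy, scipy, OpenCV 4.12 (cv2) and the standard library are available. Lean on these libraries where they do the work, as an engineer would, in place of code of your own. Each camera call takes 0.05 s, during which the arm holds its last target. There are 200 camera calls.

TASK

Hang the empty steel bottle holder on the slotted stand: hook its two claws into the top pair of slots, then press it straight down until the spring clips take hold and it sits fully home, flush against the upright, and let go of it. The upright was bolted a little off the middle of its foot, so feel for the slots; press only as firmly as a hand would, for ramming or forcing the holder, or knocking the stand, bends the claws. Leave everything else on the worktop where it is.

Things in the scene. Friction and masses are not known exactly. Their poses are not given: they have to be found in the camera images.
- slots (a point): Point on the plane of the upright's slotted face, over the middle of the foot, level with the lower edges of the top pair of slots, 212 mm above the worktop. x level, into the upright; y along the face; z up. The face looks roughly to the robot's left. The pair's true middle lies up to 12 mm to either side (along y), as the upright was bolted. Slots at -17 and +17 from it, 7 mm wide, 28 mm high.
- stand: The slotted stand's grey foot, fixed, 170 (x) x 180 (y) x 10 mm; origin under its centre, axes as slots. On it, bolted through long holes and so up to 12 mm off its middle along y, a bare metal upright 60 mm wide, 38 mm deep, top 248 mm above the worktop: 4 mm sheet, hollow 25 mm behind, four rows of slots 50 mm apart. A tray 100 mm wide, 66 mm deep, up to 78 mm high hangs lowest.
- holder_center (a point): Middle of the loose bottle holder, 45 mm above its underside: open cradle of bare sheet, about 0.32 kg, standing upright, 76 mm deep (x), 60 mm wide (y). x points to its back with the claws, y left, z up. Grip it across its flat side cheeks: outsides at y = +30 and -30 mm, top edge 60 mm above the underside. Front lip 28 mm high, back plate 90 mm high with its rear face at x = +38 mm.
- holder: The bottle holder. Origin at the centre of its underside; axes as holder_center.
- claws (a point): On the rear face of the holder's back plate, midway between its claws, level with the undersides of the claw necks: 38 mm behind and 31 mm above holder_center. Claws at y = +17 and -17 mm, 4 mm thick: a neck 8 mm high and 8 mm long, then a nose 5 mm thick, down to 16 mm below this point. They pass level into the slots with this point 16 to 20 mm above slots; fully home, it is level with it.
- press_edge (a point): Middle of the top of the blue ledge along the holder's back plate (18 mm deep in x, 60 mm wide), 90 mm above the underside and 12 mm before the plate's rear face: press here. Home, it is 226 mm above the worktop. Hooked in, the holder sinks by its weight until brass clips in the claws stop it some 11 mm too high; 8 to 18 N more, pressed down here all the way, drives it home to a hard stop.
- gel_bottle: Bystander: clear bottle with a red label, 56 mm across, 150 mm high. Origin under its centre. It and the holder stand on either side of the stand, swapped at random.
- ampoule_box: Bystander: white carton 90 x 50 x 35 mm. Origin under its centre.
- steel_bowl: Bystander: metal bowl 100 mm across, 45 mm high. Origin under its centre.
- swab_cup: Bystander: blue cup 70 mm across, 80 mm high. Origin under its centre.
- instrument_case: Bystander: closed metal case 90 x 180 x 45 mm. Origin under its centre.
- plaster_box: Bystander: green box 100 x 75 x 60 mm. Origin under its centre.
There are look-alikes about, which are no part of the job. What is shaped like the holder but orange, pink or red is not meant.

How it is judged:
By the outcome, as a careful person would: the job done as asked, in the order asked, and still so for the second after the job is handed in, with the robot touching nothing.
It also fails if it takes over 58 s, if anything falls off the work surface, if the arm or the gripper's body presses on something with over 40 N, if the wrist force passes 120 N, or if a joint passes its speed limit or range.

## Working session

There is one attempt and no reset: what is moved stays moved. The work goes in short steps, each a Python script; the robot and the scene stay as the last script left them, time stands still between calls to the robot, and variables do not carry over. Pictures are saved under pics/ and viewed, about 8 in all and at most 12, crops included, and the job is handed in when it is done.

```bash
mkdir -p pics; cat > h.py <<'E'
import numpy as np, cv2
from plant import robot, imaging
from scipy.spatial.transform import Rotation as R
def snap(n,f=None):
    c=imaging.camera(n)
    if f: cv2.imwrite('pics/'+f,c['img'])
    return c
def ray(c,u,v):
    d=np.linalg.inv(c['camera_matrix'])@[u,v,1]; return c['T'][:3,3],c['T'][:3,:3]@d
def onz(c,u,v,z):
    o,d=ray(c,u,v); return o+d*(z-o[2])/d[2]
def proj(c,p):
    q=np.linalg.inv(c['T'])@np.r_[p,1]; q=c['camera_matrix']@q[:3]; return q[:2]/q[2]
def tri(cs,ps):
    A=0;b=0
    for c,p in zip(cs,ps):
        o,d=ray(c,*p); d=d/np.linalg.norm(d); M=np.eye(3)-np.outer(d,d); A=A+M;b=b+M@o
    return np.linalg.solve(A,b)
E
python3 - <<'E'
from h import *
import pickle
for n in('scene','top'):
    c=snap(n,n+'0.png'); pickle.dump(c,open(n+'0.pkl','wb')); print(n,c['T'].round(3).tolist(),c['camera_matrix'].tolist())
s=robot.observe();print(s)
E
```

```text
scene [[0.833, 0.411, -0.369, 0.999], [0.553, -0.62, 0.556, -0.765], [-0.0, -0.668, -0.744, 1.188], [0.0, 0.0, 0.0, 1.0]] [[439.7328301066054, 0.0, 277.6627693095183], [0.0, 439.7328301066054, 209.11866702611027], [0.0, 0.0, 1.0]]
top [[-0.016, -0.995, 0.095, 0.367], [-1.0, 0.016, -0.002, -0.006], [0.0, -0.095, -0.995, 1.784], [0.0, 0.0, 0.0, 1.0]] [[485.9293607733128, 0.0, 277.3480320302197], [0.0, 485.9293607733128, 207.24632365683928], [0.0, 0.0, 1.0]]
{'t': 0.1, 'joints': array([ 1.15312062,  0.46940842, -0.04860621,  1.53354955,  0.02410894,
        1.14102953, -0.08228172]), 'joint_velocities': array([-0.00060625, -0.00117246, -0.00075869, -0.00276438, -0.00019423,
        0.00180073, -0.00027215]), 'joint_torque': array([ 7.76305460e-04, -5.11517322e+01, -4.69709281e-02, -2.38392001e+01,
        1.08171394e-02,  4.40926829e-03,  4.53124301e-05]), 'ee_pos': array([ 0.25568142, -0.62413732,  0.23034485]), 'tool_rot': array([ 0.91917404,  1.37000398, -0.91760454]), 'ft_force': array([-0.00273297,  0.65362476,  0.35907231]), 'ft_torque': array([ 0.04544515, -0.03016671, -0.00797677]), 'opening': 0.0854068292486349}
```

View pics/scene0.png

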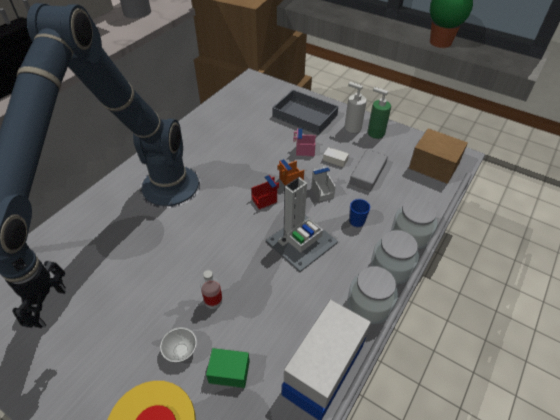

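View pics/top0.png

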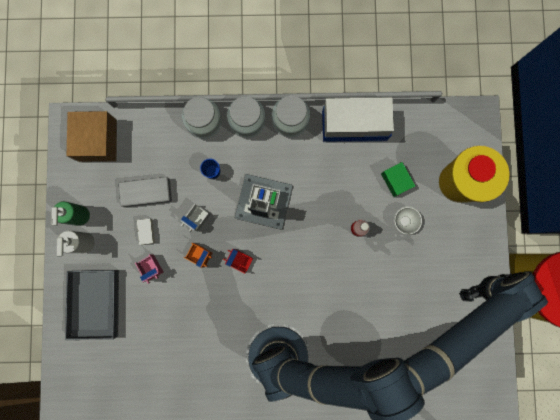

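```bash
python3 - <<'E'
import cv2,numpy as np
a=cv2.imread('pics/scene0.png');b=cv2.imread('pics/top0.png')
A=cv2.resize(a[140:275,235:370],(600,600),interpolation=cv2.INTER_CUBIC)
cv2.imwrite('pics/cA.png',A)
B=cv2.resize(b[165:245,170:310],(798,456),interpolation=cv2.INTER_CUBIC)
cv2.imwrite('pics/cB.png',B)
E
```

```text
(no output)
```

View pics/cA.png

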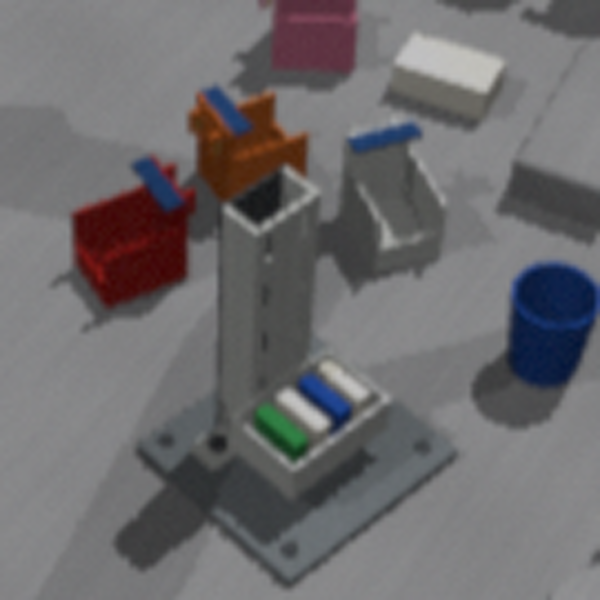

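View pics/cB.png

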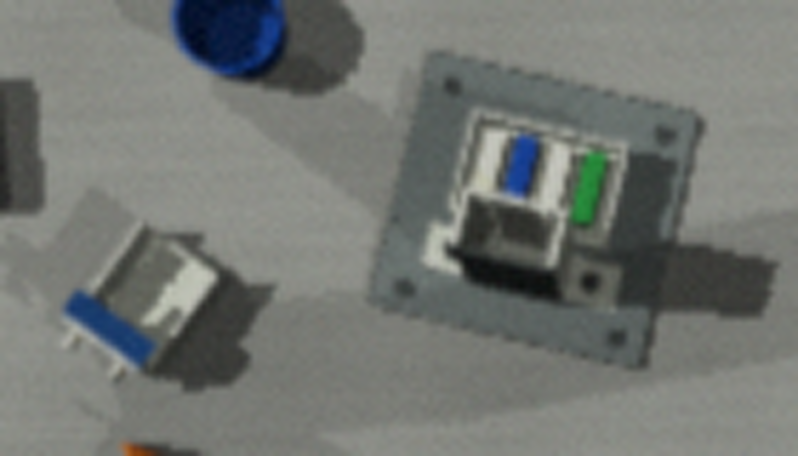

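Top view: the foot is at about (264,201) and the upright at (259,205), with the tray on its +x (far) side. The upright is 60 mm wide along world y, so the slotted face seems to look away from the robot, not to its left. I'll check that against the numbers.

Holder candidates, scene px: bare steel with blue ledge (323,184), orange (291,175), red (264,195), pink (305,145). I choose the steel one, at top (195,216). The crop shows grey sheet, a blue ledge and two claws pointing lower-left.

```bash
python3 - <<'E'
from h import *
import pickle
cs={n:pickle.load(open(n+'0.pkl','rb')) for n in('scene','top')}
win={'scene':(300,160,350,215),'top':(178,200,215,235)}
led={}
for n,c in cs.items():
    x0,y0,x1,y1=win[n]; hsv=cv2.cvtColor(c['img'],cv2.COLOR_BGR2HSV)
    m=cv2.inRange(hsv,(100,110,50),(125,255,255)); k=np.zeros_like(m);k[y0:y1,x0:x1]=m[y0:y1,x0:x1]
    r=cv2.minAreaRect(cv2.findNonZero(k)); b=cv2.boxPoints(r); led[n]=r[0]
    print(n,r,'centre z.09',onz(c,*r[0],.088).round(4)); print([onz(c,*p,.09)[:2].round(4).tolist() for p in b])
    f=cv2.inRange(hsv,(85,18,50),(125,100,140)); k=np.zeros_like(f)
    w=(260,215,345,275) if n=='scene' else (230,168,300,235)
    k[w[1]:w[3],w[0]:w[2]]=f[w[1]:w[3],w[0]:w[2]]
    k=cv2.morphologyEx(k,cv2.MORPH_OPEN,np.ones((3,3)));
    r=cv2.minAreaRect(cv2.convexHull(cv2.findNonZero(k))); h=cv2.approxPolyDP(cv2.convexHull(cv2.findNonZero(k)),4,True)[:,0]
    print('foot',n,h.tolist(),[onz(c,*map(float,p),.01)[:2].round(3).tolist() for p in h])
print('tri',tri([cs['scene'],cs['top']],[led['scene'],led['top']]).round(4))
def crop(n,x0,y0,w,h,s):
    im=cv2.resize(cs[n]['img'][y0:y0+h,x0:x0+w],None,fx=s,fy=s,interpolation=cv2.INTER_CUBIC)
    for i in range(0,w,5): cv2.line(im,(i*s+s//2,0),(i*s+s//2,8 if i%10 else 16),(0,255,255),1)
    for j in range(0,h,5): cv2.line(im,(0,j*s+s//2),(8 if j%10 else 16,j*s+s//2),(0,255,255),1)
    return im
a=crop('scene',280,170,30,40,13); b=crop('top',240,180,35,40,11)
b=cv2.copyMakeBorder(b,0,a.shape[0]-b.shape[0],0,0,cv2.BORDER_CONSTANT)
cv2.imwrite('pics/up.png',np.hstack([a,b]))
E
```

```text
scene ((321.0000305175781, 170.50001525878906), (2.9104273319244385, 14.309601783752441), 75.96376037597656) centre z.09 [0.4802 0.3021 0.088 ]
[[0.4598, 0.284], [0.4929, 0.3281], [0.5024, 0.3163], [0.4695, 0.2725]]
foot scene [[335, 243], [299, 269], [268, 239], [283, 230], [327, 233]] [[0.66, 0.094], [0.614, -0.062], [0.462, -0.016], [0.483, 0.045], [0.616, 0.117]]
top ((188.703857421875, 221.8807830810547), (16.57639503479004, 4.385290145874023), 37.87498474121094) centre z.09 [0.4825 0.3015 0.088 ]
[[0.4946, 0.3287], [0.5066, 0.3193], [0.4702, 0.2736], [0.4583, 0.283]]Traceback (most recent call last):
  File "<stdin>", line 15, in <module>
cv2.error: OpenCV(4.12.0) /io/opencv/modules/imgproc/src/convhull.cpp:143: error: (-215:Assertion failed) total >= 0 && (depth == CV_32F || depth == CV_32S) in function 'convexHull'
```

```bash
python3 - <<'E'
from h import *
import pickle
cs={n:pickle.load(open(n+'0.pkl','rb')) for n in('scene','top')}
# foot corners hand-read from crops -> px
A=lambda p:(235+(p[0]+.5)/4.444-.5,140+(p[1]+.5)/4.444-.5)
B=lambda p:(170+(p[0]+.5)/5.7-.5,165+(p[1]+.5)/5.7-.5)
for n,c,P in(('top',cs['top'],[B(p) for p in[(430,50),(703,115),(645,367),(368,303)]]),('scene',cs['scene'],[A(p) for p in[(138,447),(290,583),(457,452)]])):
    Q=np.array([onz(c,*p,.01)[:2] for p in P]); print(n,Q.round(4).tolist(),'centre',(Q[0]+Q[2])/2,[np.round([np.linalg.norm(e),np.degrees(np.arctan2(e[1],e[0]))],3).tolist() for e in np.diff(Q,axis=0)])
def crop(n,x0,y0,w,h,s):
    im=cv2.resize(cs[n]['img'][y0:y0+h,x0:x0+w],None,fx=s,fy=s,interpolation=cv2.INTER_CUBIC)
    for i in range(0,w,5): cv2.line(im,(i*s+s//2,0),(i*s+s//2,8 if i%10 else 16),(0,255,255),1)
    for j in range(0,h,5): cv2.line(im,(0,j*s+s//2),(8 if j%10 else 16,j*s+s//2),(0,255,255),1)
    return im
a=crop('scene',280,170,30,40,13); b=crop('top',240,180,35,40,11)
b=cv2.copyMakeBorder(b,0,a.shape[0]-b.shape[0],0,0,cv2.BORDER_CONSTANT)
cv2.imwrite('pics/up.png',np.hstack([a,b]))
E
```

```text
top [[0.6639, 0.108], [0.6186, -0.068], [0.4563, -0.0277], [0.5003, 0.1494]] centre [0.56012992 0.04012268] [[0.182, -104.45], [0.167, 166.052], [0.182, 76.051]]
scene [[0.4586, -0.025], [0.62, -0.0663], [0.6634, 0.1051]] centre [0.56103492 0.04003823] [[0.167, -14.36], [0.177, 75.782]]
```

View pics/up.png

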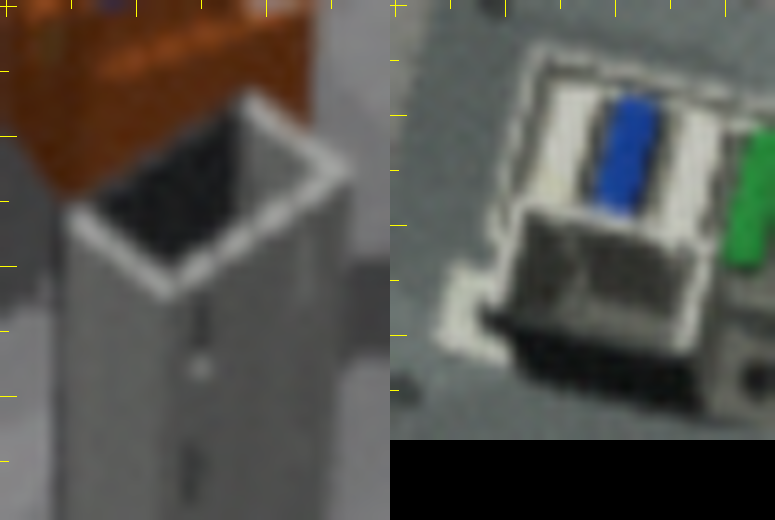

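Left: the scene shows the upright as a U-section open toward the robot. Its slotted face has top corners at scene (292.5,192.5) and (306.6,182.8), with slots below it and the tray in front. So the face looks to +x, yaw of "into" about 166°. The text's "robot's left" disagrees, but both views agree with each other.

```bash
python3 - <<'E'
from h import *
import pickle
cs={n:pickle.load(open(n+'0.pkl','rb')) for n in('scene','top')}
S=lambda x,y:(280+(x+.5)/13-.5,170+(y+.5)/13-.5)
T=lambda x,y:(240+(x-390+.5)/11-.5,180+(y+.5)/11-.5)
yaw=np.radians(166); X=np.array([np.cos(yaw),np.sin(yaw)]);Y=np.array([-X[1],X[0]]); C=np.array([.5606,.0401])
for n,P in(('scene',[S(168,298),S(352,172),S(66,210)]),('top',[T(518,203),T(714,243),T(487,312),T(688,355)])):
    for p in P:
        q=onz(cs[n],*p,.248)[:2]; print(n,q.round(4),'in foot frame x,y',((q-C)@X).round(4),((q-C)@Y).round(4))
print('slot/foot Y',Y)
for nm,p in(('L',(S(168,298),T(714,243))),('R',(S(352,172),T(518,203)))): print(nm,tri([cs['scene'],cs['top']],p).round(4))
# lower two slots left column / upper slot in scene: expected px for e offsets
for e in(-.012,-.006,0,.006,.012):
  print(e,[((proj(cs['scene'],np.r_[C+Y*(e+s),.226])-[280,170]+.5)*13-.5).round(0).tolist() for s in(-.017,.017)])
# yaw/holder
l=np.array([.4815,.302]); print(robot.observe()['tool_rot'], R.from_rotvec(robot.observe()['tool_rot']).as_matrix().round(2).tolist())
E
```

```text
scene [0.5323 0.0171] in foot frame x,y 0.0219 0.0291
scene [0.5463 0.0755] in foot frame x,y 0.0225 -0.0309
scene [0.4974 0.028 ] in foot frame x,y 0.0584 0.027
top [0.5445 0.0739] in foot frame x,y 0.0238 -0.0289
top [0.5319 0.0174] in foot frame x,y 0.0223 0.029
top [0.5129 0.0832] in foot frame x,y 0.0567 -0.0303
top [0.4996 0.0253] in foot frame x,y 0.0557 0.0291
slot/foot Y [-0.2419219  -0.97029573]
L [0.532  0.0174 0.2476]
R [0.5454 0.0745 0.2481]
-0.012 [[410.0, 292.0], [306.0, 364.0]]
-0.006 [[392.0, 305.0], [288.0, 376.0]]
0 [[373.0, 317.0], [269.0, 389.0]]
0.006 [[355.0, 330.0], [251.0, 402.0]]
0.012 [[337.0, 343.0], [232.0, 415.0]]
[ 0.91917404  1.37000398 -0.91760454] [[-0.0, 0.93, 0.38], [0.0, 0.38, -0.93], [-1.0, -0.0, -0.0]]
```

```bash
cat >> h.py <<'E'
def pose(yawz):  # tool x down, tool z level at heading yawz (deg)
    a=np.radians(yawz); z=np.array([np.cos(a),np.sin(a),0]); x=np.array([0,0,-1.])
    return R.from_matrix(np.c_[x,np.cross(z,x),z]).as_rotvec()
def st(tag=''):
    s=robot.observe(); print(tag,'t%.2f'%s['t'],s['ee_pos'].round(4),'F',s['ft_force'].round(2),'M',s['ft_torque'].round(2),'op %.4f'%s['opening']); return s
XH=np.array([np.cos(np.radians(142.3)),np.sin(np.radians(142.3))])
HC=np.array([.4815,.302])-.026*XH
X=np.array([np.cos(np.radians(166)),np.sin(np.radians(166))]);Y=np.array([-X[1],X[0]])
F=np.array([.5388,.0457]); GX=-.010   # grip at holder x=GX
E
python3 - <<'E'
from h import *
import pickle
c=pickle.load(open('scene0.pkl','rb'))
print('slot px in crop',[((proj(c,np.r_[F+Y*s,z])-[280,170]+.5)*13-.5).round(0).tolist() for s in(-.017,.017) for z in (.212,.240)])
g=HC+GX*XH; print('HC',HC,'grip',g)
r=pose(52.3)
for p,rr in((np.r_[g,.35],r),(np.r_[g,.024],r),(np.r_[F-X*.048,.178],pose(76)),(np.r_[F-X*.048,.35],pose(76))):print(robot.solve_ik(p,rr))
robot.move_ptp(np.r_[g,.35],r); st('above')
robot.servo_line(np.r_[g,.12],speed=.2); st('mid')
snap('scene','mid_s.png'); snap('top','mid_t.png')
a=cv2.imread('pics/mid_s.png')[110:240,250:400]; b=cv2.imread('pics/mid_t.png')[160:290,130:280]
cv2.imwrite('pics/mid.png',cv2.resize(np.hstack([a,b]),(800,347),interpolation=cv2.INTER_CUBIC))
E
```

```text
slot px in crop [[304.0, 308.0], [309.0, 224.0], [200.0, 378.0], [204.0, 295.0]]
HC [0.50207181 0.2861003 ] grip [0.50998405 0.27998503]
[ 0.27497838  0.48588821 -1.22848671  1.55095694  0.4603073   1.43116303
 -0.06884027]
[ 0.12306789  0.82915616 -1.00665922  1.88492205  0.87476387  0.94753774
 -0.39197765]
[ 0.4680012   0.5019629  -0.81186572  1.7745114   0.41539011  1.04534322
  0.83063413]
[ 0.51553996  0.35737171 -0.86394964  1.54964222  0.27537745  1.36196632
  0.95190216]
above t3.41 [0.5106 0.2792 0.3498] F [-0.37 -0.74  0.42] M [0.05 0.03 0.02] op 0.0854
mid t4.71 [0.5105 0.2807 0.1212] F [0.17 0.02 0.4 ] M [ 0.01 -0.01  0.02] op 0.0852
```

View pics/mid.png

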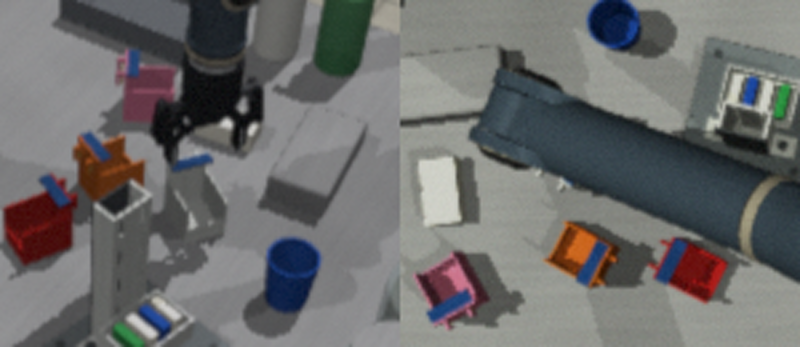

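The fingers straddle the steel holder: scene px of the fingers are about (312,166) and (345,155), with the ledge at (321,171). The slot column I predicted from the measured face matches the dark slot seen in the crop. Going down to grip.

```bash
python3 - <<'E'
from h import *
g=HC+GX*XH
robot.servo_line(np.r_[g,.06],speed=.12); s=st('60')
if abs(s['ft_force']).max()<4:
    robot.servo_line(np.r_[g,.024],speed=.08); s=st('down')
if abs(s['ft_force']).max()<4:
    robot.move_gripper(.05,40); st('grip')
    robot.servo_line(np.r_[g,.06],speed=.1); st('lift')
    robot.servo_line(np.r_[g,.35],speed=.25); st('high')
    snap('scene','lift_s.png');snap('top','lift_t.png')
    a=cv2.imread('pics/lift_s.png')[60:210,250:400]; b=cv2.imread('pics/lift_t.png')[160:310,130:280]
    cv2.imwrite('pics/lift.png',cv2.resize(np.hstack([a,b]),(800,400),interpolation=cv2.INTER_CUBIC))
E
```

```text
60 t5.46 [0.51   0.2805 0.0602] F [ 0.62 -0.31  0.92] M [0.03 0.03 0.02] op 0.0853
down t6.06 [0.5098 0.2801 0.0237] F [-0.4   0.56  0.5 ] M [ 0.01  0.04 -0.03] op 0.0849
grip t6.42 [0.5104 0.2805 0.0247] F [0.54 0.33 1.9 ] M [ 0.05 -0.01  0.02] op 0.0591
lift t6.92 [0.5102 0.2798 0.0605] F [-0.53 -0.76 -3.86] M [-0.11 -0.07  0.04] op 0.0596
high t8.23 [0.5095 0.2793 0.3484] F [ 0.12  0.41 -5.44] M [-0.03 -0.08  0.02] op 0.0595
```

View pics/lift.png

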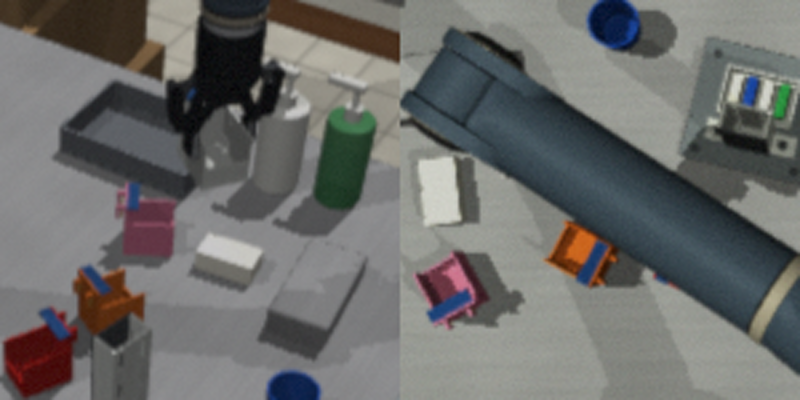

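The holder is held level between the fingers (scene crop (215,150)) and the others haven't moved. Next is carrying it over, then feeling for the slots.

```bash
python3 - <<'E'
from h import *
r=pose(76)
P=lambda gap,e,z:np.r_[F-X*(.048+gap)+Y*e,z]
robot.move_ptp(P(.06,0,.35),r); st('over')
robot.servo_line(P(.06,0,.178),speed=.15); st('pre')
robot.servo_line(P(.020,0,.178),speed=.08); s=st('gap20')
snap('scene','pre_s.png');snap('top','pre_t.png')
a=cv2.imread('pics/pre_s.png')[120:270,235:385]; b=cv2.imread('pics/pre_t.png')[140:260,200:320]
cv2.imwrite('pics/pre.png',np.hstack([cv2.resize(a,(600,600),interpolation=cv2.INTER_CUBIC)]))
E
```

```text
over t9.46 [0.6429 0.0217 0.3501] F [ 0.27  0.87 -5.07] M [ 0.07 -0.1  -0.06] op 0.0591
pre t10.76 [0.6442 0.02   0.1792] F [-0.39  0.63 -3.49] M [-0.01 -0.06  0.09] op 0.0593
gap20 t11.41 [0.6053 0.0288 0.1783] F [-0.01  0.49 -3.82] M [-0.03 -0.12 -0.02] op 0.0598
```

View pics/pre.png

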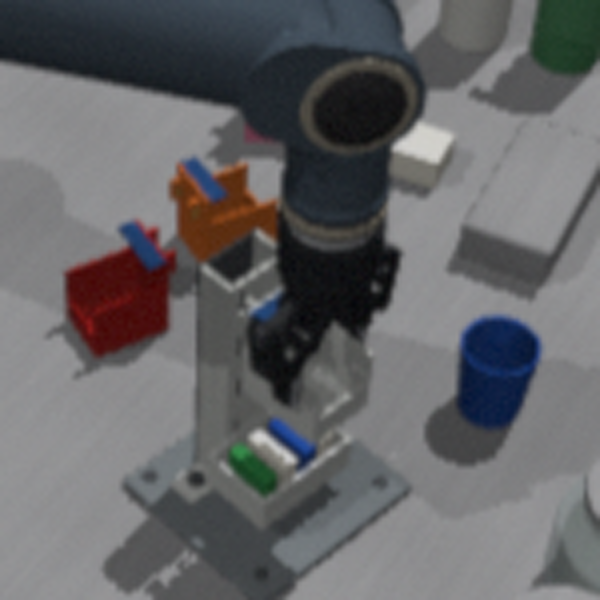

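```bash
cat >> h.py <<'E'
P=lambda gap,e,z:np.r_[F-X*(.048+gap)+Y*e,z]
def force(n=6):
    f=[]
    for _ in range(n): robot.wait(.01); f.append(robot.observe()['ft_force'])
    f=np.mean(f,axis=0); return np.array([-f[:2]@X, f[:2]@Y, f[2]])  # push-back, sideways, up
def advance(g0,g1,e,z,f0,lim=4,step=.001):
    g=g0
    while g>g1+1e-6:
        g=max(g-step,g1); robot.servo_line(P(g,e,z),speed=.03); f=force(4)-f0
        if abs(f).max()>lim: return g,f
    return g,f
E
python3 - <<'E'
from h import *
f0=force(10); print('f0',f0.round(2))
t0=robot.observe()['t']
robot.servo_line(P(.016,0,.178),speed=.05)
g,f=advance(.016,.002,0,.178,f0,4,.0015); print(g,f.round(2),robot.observe()['t']-t0); st()
E
```

```text
f0 [ 0.08  0.16 -4.28]
0.013000000000000001 [ 5.5  -0.66 -0.49] 0.8166000000000011
 t12.41 [0.5998 0.0303 0.1784] F [ 5.43 -1.23 -5.54] M [-0.21 -1.14 -0.05] op 0.0594
```

Contact at a gap of 13 mm, exactly the nose length: the face distance is right and the offset along y is not. Now feeling sideways.

```bash
python3 - <<'E'
from h import *
robot.servo_line(P(.0155,0,.178),speed=.05); f0=force(8); print('f0',f0.round(2))
for e in(.002,-.002,.004,-.004,.006,-.006):
    robot.servo_line(P(.0155,e,.178),speed=.05)
    g,f=advance(.0155,.008,e,.178,f0,4,.0015); print(e,g,f.round(2),'t',robot.observe()['t'])
    if g<.0095: break
    if robot.observe()['t']>25: break
    robot.servo_line(P(.0155,e,.178),speed=.05)
st()
E
```

```text
f0 [ 0.33  0.01 -3.86]
0.002 0.014 [ 4.56 -0.56 -1.33] t 13.2583
-0.002 0.008000000000000002 [ 0.01  0.13 -0.78] t 15.175
 t15.18 [0.5936 0.0341 0.178 ] F [-0.16 -0.32 -4.3 ] M [-0.06 -0.05 -0.04] op 0.0591
```

```bash
python3 - <<'E'
from h import *
e=-.002; f0=force(6)
g,f=advance(.008,.001,e,.178,f0,4,.0015); print('in',g,f.round(2),'t',robot.observe()['t'])
if g<.004:
    if f[0]>2: g+=.0005
    z=.178
    while z>.167:
        z-=.001; robot.servo_line(P(g,e,z),speed=.03); f=force(4)-f0
        if abs(f).max()>5: break
    print('down',z,f.round(2)); st()
E
```

```text
in 0.001 [ 5.17 -0.26 -1.16] t 16.6417
down 0.177 [ 5.19 -0.18  0.12]
 t16.93 [0.5879 0.0355 0.1772] F [ 5.43 -1.75 -3.98] M [-0.2  -1.05 -0.17] op 0.0590
```

```bash
python3 - <<'E'
from h import *
e=-.002; g=.0025
robot.servo_line(P(g,e,.177),speed=.03); f0=np.array([.1,.1,-4.1]); print('relaxed',(force(6)-f0).round(2))
z=.177
while z>.163:
    z-=.001; robot.servo_line(P(g,e,z),speed=.03); f=force(4)-f0
    if abs(f).max()>5: break
print('down',z,f.round(2)); st()
E
```

```text
relaxed [2.19 0.04 0.53]
down 0.16899999999999998 [-4.98 -0.27  7.12]
 t19.49 [0.5881 0.0359 0.1693] F [-4.87  1.1   2.88] M [ 0.27  0.86 -0.16] op 0.0594
```

The claws are hooked: it rests on the clips about 10 mm high, and the claws pull in. Next: let go, then press on the ledge with closed fingers.

```bash
python3 - <<'E'
from h import *
e=-.002
robot.servo_line(P(.0015,e,.1695),speed=.03); print((force(4)-[.1,.1,-4.1]).round(2))
robot.move_gripper(.085); st('open')
robot.servo_line(P(.0015,e,.30),speed=.15); st('up')
robot.move_gripper(0.,20)
Q=lambda z:np.r_[F-X*.0145+Y*e,z]
robot.servo_line(Q(.30),speed=.12)
robot.servo_line(Q(.25),speed=.1); st('above ledge')
snap('scene','pr_s.png');snap('top','pr_t.png')
a=cv2.imread('pics/pr_s.png')[130:270,235:375]
cv2.imwrite('pics/pr.png',cv2.resize(a,(600,600),interpolation=cv2.INTER_CUBIC))
E
```

```text
[-0.76 -2.34  3.47]
open t20.16 [0.5875 0.0354 0.1695] F [-0.22  0.07 -1.24] M [-0.08 -0.04 -0.02] op 0.0852
up t21.18 [0.5868 0.0352 0.2989] F [ 0.4   0.2  -1.14] M [-0.09 -0.05  0.04] op 0.0847
above ledge t23.03 [0.5536 0.0444 0.2501] F [ 0.2   0.19 -0.34] M [ 0.04 -0.04  0.02] op -0.0002
```

View pics/pr.png

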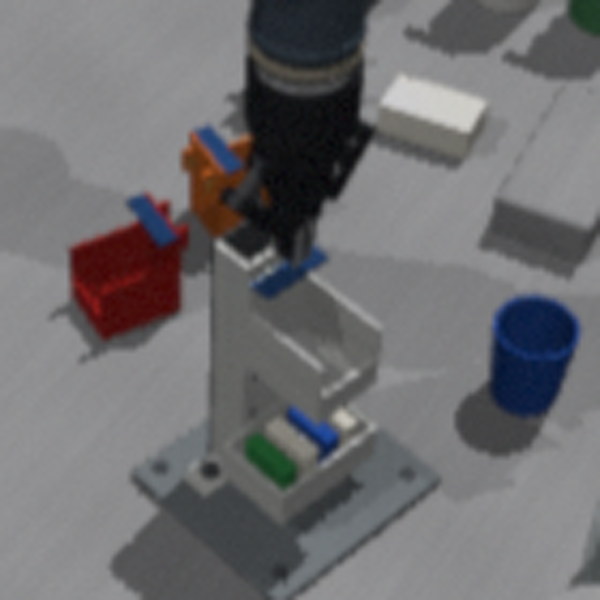

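The holder hangs level on the upright, with its ledge at crop (290,272) and the closed fingers just above it. Pressing down.

```bash
python3 - <<'E'
from h import *
e=-.002; Q=lambda z:np.r_[F-X*.0145+Y*e,z]
f0=force(6); z=.240; robot.servo_line(Q(z),speed=.05); L=[]
while z>.2215:
    z-=.001; robot.servo_line(Q(z),speed=.02); f=force(3)-f0; a=robot.observe()
    L.append((round(z,4),round(a['ee_pos'][2],4),f.round(1).tolist()))
    if f[2]>24 or abs(f[:2]).max()>10 or a['t']>45: break
print(*L,sep='\n'); st()
E
```

```text
(0.239, np.float64(0.2391), [0.2, 0.0, 0.5])
(0.238, np.float64(0.238), [-0.2, 0.2, 0.3])
(0.237, np.float64(0.237), [-0.4, 0.2, 0.1])
(0.236, np.float64(0.2359), [0.3, 0.2, 0.4])
(0.235, np.float64(0.2351), [0.6, -0.2, 1.0])
(0.234, np.float64(0.2344), [-0.3, -0.0, 3.6])
(0.233, np.float64(0.2325), [-0.1, 0.5, 0.1])
(0.232, np.float64(0.2317), [-0.1, 0.2, 0.8])
(0.231, np.float64(0.2309), [0.2, 0.2, 0.2])
(0.23, np.float64(0.23), [-0.2, 0.0, 0.1])
(0.229, np.float64(0.229), [-0.3, 0.4, 0.5])
(0.228, np.float64(0.2279), [-0.3, -0.1, 0.5])
(0.227, np.float64(0.2269), [-0.1, 0.1, 0.8])
(0.226, np.float64(0.226), [-0.6, 0.3, 1.9])
(0.225, np.float64(0.2259), [-2.0, 1.5, 6.5])
(0.224, np.float64(0.2258), [-3.3, 3.5, 12.1])
(0.223, np.float64(0.2256), [-4.8, 4.2, 17.0])
(0.222, np.float64(0.2255), [-5.3, 5.6, 21.5])
(0.221, np.float64(0.2253), [-7.0, 6.1, 25.4])
 t28.76 [0.5541 0.0445 0.2253] F [-7.43 -4.83 25.43] M [-1.    1.69 -0.01] op -0.0000
```

The stop is at 226 mm, the right height, but there was no 8–18 N of clip resistance on the way. I'll lift off and check where the ledge is.

```bash
python3 - <<'E'
from h import *
e=-.002
robot.servo_line(np.r_[F-X*.0145+Y*e,.27],speed=.1); st('up')
robot.servo_line(np.r_[F-X*.10+Y*e,.36],speed=.2); st('away')
a=snap('scene','af_s.png')['img'][130:270,235:375]; c=snap('top','af_t.png'); b=c['img'][165:245,215:315]
cs=[imaging.camera('scene'),c]
for n,c,w in(('scene',cs[0],(285,175,325,225)),('top',cs[1],(240,175,285,220))):
    m=cv2.inRange(cv2.cvtColor(c['img'],cv2.COLOR_BGR2HSV),(100,110,50),(125,255,255));k=np.zeros_like(m);k[w[1]:w[3],w[0]:w[2]]=m[w[1]:w[3],w[0]:w[2]]
    N,l,s,ce=cv2.connectedComponentsWithStats(k); print(n,[(s[i][4],ce[i].round(1).tolist()) for i in range(1,N)])
    print(' expected home px',proj(c,np.r_[F-X*.012+Y*e,.226]).round(1),'+9mm',proj(c,np.r_[F-X*.012+Y*e,.235]).round(1))
cv2.imwrite('pics/af.png',np.hstack([cv2.resize(a,(450,450),interpolation=cv2.INTER_CUBIC),cv2.copyMakeBorder(cv2.resize(b,(350,280),interpolation=cv2.INTER_CUBIC),0,170,0,0,cv2.BORDER_CONSTANT)]))
E
```

```text
up t29.40 [0.5532 0.0439 0.2698] F [-0.1  -0.21  0.17] M [ 0.03 -0.01  0.03] op 0.0002
away t30.17 [0.6354 0.0238 0.3588] F [ 0.07  0.53 -0.68] M [ 0.04  0.04 -0.01] op -0.0001
scene [(np.int32(76), [302.1, 195.2])]
 expected home px [302.3 194.5] +9mm [302.5 192.4]
top [(np.int32(84), [260.8, 195.9])]
 expected home px [260.5 196.6] +9mm [260.5 196.3]
```

View pics/af.png

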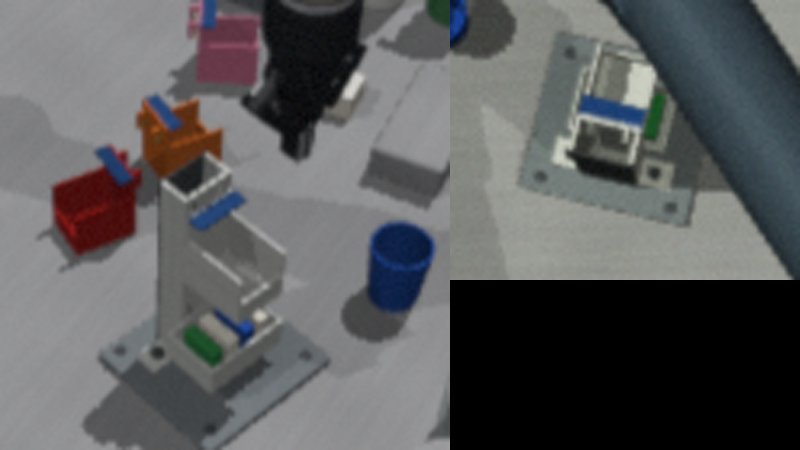

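The ledge is within 1 px of its home position in both views: scene (302.1,195.2) against (302.3,194.5), top (260.8,195.9) against (260.5,196.6). I'll confirm by touch: the ledge front for flushness, then its top near both ends for level.

```bash
python3 - <<'E'
from h import *
e=-.002
W=lambda gap,dy,z:np.r_[F-X*gap+Y*(e+dy),z]
robot.servo_line(W(.046,0,.26),speed=.2); robot.servo_line(W(.046,0,.214),speed=.12); f0=force(5)
g=.040; robot.servo_line(W(g,0,.214),speed=.05)
while g>.024:
    g-=.001; robot.servo_line(W(g,0,.214),speed=.04); f=force(3)-f0
    if abs(f).max()>6: break
p=robot.observe()['ee_pos']; print('front contact',round(g,4),'actual gap',((F-p[:2])@X).round(4),f.round(1)); st()
robot.servo_line(W(.046,0,.214),speed=.1); robot.servo_line(W(.046,0,.26),speed=.2)
for dy in(.018,-.018):
    robot.servo_line(W(.0145,dy,.25),speed=.15); robot.servo_line(W(.0145,dy,.231),speed=.08); f0=force(3); z=.229
    while z>.2205:
        robot.servo_line(W(.0145,dy,z),speed=.03); f=force(2)-f0
        if f[2]>12: break
        z-=.0012
    print(dy,'z',robot.observe()['ee_pos'][2].round(4),round(z,4),f.round(1),'t',robot.observe()['t'])
    robot.servo_line(W(.0145,dy,.25),speed=.12)
st()
E
```

```text
front contact 0.031 actual gap 0.033 [ 8.1 -1.3 -3.6]
 t34.35 [0.5713 0.0395 0.2142] F [ 8.23 -0.74 -3.17] M [-0.19 -1.61  0.  ] op 0.0001
0.018 z 0.2254 0.223 [-4.7  3.5 16.5] t 37.45
-0.018 z 0.2254 0.223 [-4.2  3.1 14.2] t 40.225
 t40.60 [0.5578 0.0615 0.2499] F [ 0.36 -0.23  0.01] M [-0.06  0.02  0.  ] op -0.0003
```

Flush (front contact at 33 mm, where 32 is nominal and the face carries the same +1 mm offset as before), level, and home at 226 mm on both ends. Retreat and hand in.

```bash
python3 - <<'E'
from h import *
p=robot.observe()['ee_pos']
robot.servo_line(np.r_[p[:2],.36],speed=.2); robot.wait(.3); s=st('clear')
c=imaging.camera('scene'); m=cv2.inRange(cv2.cvtColor(c['img'],cv2.COLOR_BGR2HSV),(100,110,50),(125,255,255));m[:175]=0;m[225:]=0;m[:,:285]=0;m[:,325:]=0
print('ledge px',cv2.findNonZero(m).mean(axis=(0,1)).round(1))
robot.finish_job()
E
```

```text
clear t41.60 [0.5575 0.0613 0.3591] F [-0.91 -0.18 -0.62] M [ 0.01  0.02 -0.04] op -0.0000
ledge px [302.  195.2]
the job is handed in; nothing more can be done
```

The steel holder hangs on the top pair of slots, sits home at the hard stop, and has been let go. I handed the job in at 41.6 s with the gripper clear.

**How it went:** I gripped the holder across its cheeks and carried it around to the slotted face. I felt for the slots with light touches of about 5 N and they took the claws at -2 mm. I lowered it onto the clips, let go, and pressed it down on the blue ledge with closed fingers. The highest force I read was 25 N, at the hard stop.

**Last checks:**
- **Height:** the ledge top is at 225–226 mm in the middle and near both ends, against 226 mm for home.
- **Flush:** the ledge front was touched 33 mm from the face, where 32 mm means flush. I read the 1 mm as an error in my face position, since the holder met the upright about 1 mm early on the way in too.
- **Camera:** the ledge is within 1 px of its home position in both views, and it did not move after the press.

**What disagreed:**
- **Slotted face:** both cameras show it looking away from the robot (+x), not to the robot's left as described. I followed the images.
- **Clip resistance:** I expected 8–18 N all the way down, but my samples showed only about 4 N before it slid to the hard stop. The clips may have snapped over between readings. I did not pull on the holder to test their hold.
- **Other objects:** I saw nothing else moved in the pictures, but I did not measure each one.

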